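Draw the plunger of a stand-held glass syringe to its mark and hold it

TASK

Swing the hinged keeper of the syringe stand down over the syringe's finger flange until its sprung tab has dropped behind the rim at the front of the deck, so that the glass barrel cannot come up with the plunger. Then grip the plunger's knob and draw the plunger out straight along the leaning barrel, gently and without forcing it sideways, until its lower end is level with the broad line round the barrel, and finish while still holding it there (it slides back if let go). Leave everything else on the bench where it stands.

Things in the scene. Friction and masses are not known exactly. Their poses are not given: they have to be found in the camera images.
- seat (a point): centre of the deck's hole at the deck's top face, about 148 mm above the bench; the fixed, inclined syringe stand holds the barrel there by its flange (grey base 172 x 124 mm, aluminium deck 85 x 84 x 8 mm). z runs up along the bore, which leans 15 degrees from vertical to the stand's front; x to the stand's rear, y to its left seen from the front.
- keeper (a joint): hinge angle of the keeper, rad: 0 = shut flat over the flange, growing as it opens up and to the rear (1.57 = square to the deck; starts at 1.3 to 1.9, most 2.1). Friction lets it stay at any angle. Pushing its front bar down with about 5 N makes the tab ride over the rim and snap in during the last 0.15 rad; then it stays shut.
- keeper_hinge (a point): middle of the keeper's hinge axis, 39.5 mm behind and 8 mm above seat in that leaning frame. Swings with the keeper: -x to its front bar, y along the hinge, z out of its outer (upper) face. The keeper is a steel frame 4 mm thick, centred on the axis, 73 mm wide, 84 long; its window, 42 mm wide, 20 to 72 mm from the hinge, lets the plunger's knob through.
- keeper_front (a point): on the outer (when shut, upper) face of the keeper's front bar, mid-width, 78 mm from the hinge: the place to push. The bar is 12 mm deep (72 to 84 mm from the hinge) and 73 mm wide. Axes as keeper_hinge.
- tab (a joint): angle of the sprung steel tab at the keeper's front edge (36 mm wide, 19 mm long, 86 mm from the hinge), rad: 0 = at rest; positive = bent outward while riding over the rim. The rim is a 6 mm bar along the deck's front edge, 42 mm in front of and 3 mm below seat. Keeper shut and tab back at 0: its hook lies under the rim.
- flange (a point): centre of the underside of the glass barrel's finger flange, at seat when seated. The barrel is loose in the stand: 40 mm outer, 33 mm inner diameter, 100 mm deep inside below this point; flange 42 x 74 x 5 mm. Axes as seat.
- mark (a point): on the barrel's axis at the height of the broad black line (2.6 mm high) that runs right round it (the other graduation strokes are thin, short and on the front only), 46.8 mm above the barrel's inner floor. Axes as seat.
- foot (a point): centre of the lower end of the plunger, a steel piston of 31.6 mm diameter, 112 mm long, with 0.7 mm play all round in the bore; it starts on the barrel's floor, 46.8 mm below mark along the axis. Mass 0.2 to 0.35 kg; no spring, it slides back by its weight. z runs up along the plunger.
- knob (a point): centre of the black knob on top of the plunger: a disc 30 mm in diameter, 16 mm high, on a neck of 14 mm, 142 mm above foot along the axis. At the start its centre stands 32 mm above the upper face of the shut keeper. z runs up along the plunger.
- beaker: bystander, to be left alone: clear glass beaker 94 x 100 x 124 mm, left of the stand; origin at the centre of its underside.
- bottle: bystander, to be left alone: brown glass bottle 68 mm across, 151 tall, behind the stand; origin at the centre of its underside.
- petri_a: bystander, to be left alone: lower of two stacked closed dishes, 92 mm across, 19 high, right of the stand; origin at the centre of its underside.
- petri_b: bystander, to be left alone: upper of the two stacked dishes, same size; origin at the centre of its underside.
- lamp: bystander, to be left alone: small glass spirit lamp 72 x 72 x 72 mm, right rear; origin at the centre of its underside.
- lampcap: bystander, to be left alone: white cap 34 mm across, 41 high, beside the lamp; origin at the centre of its underside.
- stopper: bystander, to be left alone: white stopper 34 mm across, 26 high, behind the stand; origin at the centre of its underside.
- plunger: the whole plunger (piston, neck and knob; see foot and knob); its origin is no useful point.
- barrel: the whole glass barrel (see flange and mark); its origin is no useful point.
Mind the look-alikes: they are no part of the job. Of the things shaped like the plunger, the bare steel one is meant. Leave any pink look-alike of the barrel alone.

How it is judged (in metres and radians):
On the way, in this order (a step that is already met when the one before it is completed fails the run):
1. the keeper is shut over the flange and its tab has sprung back under the rim (value of joint keeper below 0.05 rad and value of joint tab below 0.08 rad), for 0.2 s.
2. with the keeper shut, the plunger is gripped and drawn at least 20 mm off the barrel's floor (all of step 1 and z of foot in the frame of mark above -0.0268 m and contact force between the fingers and plunger above 1 N), for 0.1 s.
At the end, for the whole second after the job is handed in: The gripper holds the plunger still, its lower end within 5 mm of the broad line and in line with the bore; the keeper is shut with its tab under the rim; the barrel sits in the stand (lifted less than 3 mm) (all of step 1 and z of foot in the frame of mark between -0.005 and 0.005 m and angle between the z axis of foot and the z axis of mark, either way round below 0.05 rad and contact force between the fingers and plunger above 1.5 N and linear speed of plunger below 0.02 m/s and z of flange in the frame of seat between -0.003 and 0.003 m); the arm keeps its last pose, push and grip.
It fails at once if the plunger is forced sideways: more than 25 N between plunger and glass barrel (contact force between plunger and barrel above 25 N).
It fails at once if the barrel is pulled up out of its seat by more than 8 mm (z of flange in the frame of seat above 0.008 m).
It fails at once if the plunger is drawn more than 12 mm while the keeper is open (z of foot in the frame of mark above -0.0348 m and value of joint keeper above 0.1 rad).
It fails at once if a bystander is shifted by more than 30 mm (distance of any of beaker, bottle, petri_a, petri_b, lamp, lampcap, stopper from where it was at the start of the episode above 0.03 m).
It also fails if it takes over 48 s, if anything falls off the work surface, if the arm or the gripper's body presses on something with over 40 N, if the wrist force passes 120 N, or if a joint passes its speed limit or range.

ROBOT

A 7-joint arm with a two-finger parallel gripper is mounted at the origin on a cart in front of the work surface, level with it; the furniture and walls round the work are solid. World frame = base frame: x ahead of the robot, y to its left, z up, the work surface at z = 0. Lengths are in mm, angles in rad, forces in N, time in s.
With the tool pointing down it reaches from about 400 to 900 mm from the base axis. Payload 5.6 kg.
Tool frame: the origin (TCP) lies at the very end of the fingers, on their centre line; the grasp point (between the pads) lies 19 mm behind it; z points along the fingers, y is the line along which they close (so a half turn about z gives the same grasp; the last joint's range is limited). The gripper opens to 92 mm and grips with 3 to 60 N. Pads are 20 mm wide; open, the fingers measure 128 mm over their backs; the gripper's body (75 mm by 189 mm) begins 69 mm behind the grasp point.
Start: joints at [-1.177, 0.468, -0.012, 1.603, 0.006, 1.071, -0.056], TCP at [275.018, 588.96, 214.592] pointing down, gripper open.
Joint ranges: [-2.53, 2.53], [-0.31, 2.02], [-1.57, 1.55], [0.28, 2.44], [-1.29, 4.43], [0.15, 1.84], [-2.92, 2.92]. Speed limits (rad/s): [2.57, 2.57, 3.14, 3.14, 3.14, 3.14, 3.14].

INTERFACE

Orientations are given as a unit quaternion [x, y, z, w].
In Python, from plant import env, vision, order gives the robot as it stands. The module is installed in compiled form; this text tells all that it offers.
- The arm moves only by the tool arm_command, never from a script. Its argument "rows" is a list of rows, each a list of 3 entries, a list of its own where there are three numbers: the shift along the tool's x, y, z in m, then the turn, a rotation vector about the tool's x, y, z in degrees, then the gripper command: -1 is fully open, 1 is shut, values between are in proportion. In form: [[[x, y, z], [wx, wy, wz], grip], ...]. A call has 1 to 10 rows; each row is the pose to reach, as a shift and turn from the pose commanded when the call began, along the tool's axes at that moment; what a row does not reach only later rows make up. A row lasts 1/10 s, in which the tool goes at most 50 mm and 8.59 degrees, less where a joint would pass 70% of its speed; a pose out of reach is approached as far as the arm can. A call with a gripper value outside its range is refused whole. The fingers move at their own pace and stop on an object; "force" is the grip in N (left out, the last holds). Time passes only in rows, so rows that repeat a pose let the fingers close. It gives the time, the measured TCP pose, the force, the opening and the grip force at its end, in the units of the state.
- env.state(): the state, without advancing time (a new reading comes with each control period).
- vision.get_image(name): name is "scene" or "top" or "wrist"; returns the picture (384x512x3 uint8, red, green, blue); there is no depth.
- vision.camera_info(name): a dict with "camera_matrix" (3x3 intrinsics, pixels), "dist_coeffs" ([k1, k2, p1, p2, k3] as OpenCV has them; the pictures are not rectified), "rvec" (rotation vector, rad) and "tvec" (3), from world to camera coordinates, as OpenCV has them. Camera axes: x right, y down, z forward; pixel columns grow to the right and rows downward; lengths in mm; the calibration is good to about 2 mm. A picture is of the moment at which its call begins: read the wrist's pose just before it. camera_info takes no time and is no camera call; for the wrist camera it gives the pose at the moment of the call.
- order.close_job(): hands the job in; it is judged then, once.
The state is a dict: "t": time; "joint_pos": joint angles; "joint_vel": joint speeds; "tau": joint torques, N m; "position": TCP position; "eef_rot": TCP orientation; "ft_force": force on the tool from outside, world axes, zero at the start; "wrist_torque": the same for the moment, N m; "finger_gap": finger opening in mm; "gripper_force": force on a finger pad.
Only numpy, scipy, OpenCV 4.12 (cv2) and the standard library are available. Lean on these libraries where they do the work, as an engineer would, in place of code of your own. Each camera call takes 0.05 s, during which the arm holds its last target. There are 200 camera calls.

## Working session

There is one attempt and no reset: what is moved stays moved. The work goes in short steps, Python scripts to look and compute and a tool call to move; the robot and the scene stay as the last step left them, time stands still between calls to the robot, and variables do not carry over. Pictures are saved under pics/ and viewed, at most 10 in all, crops included, and the job is handed in when it is done.

Besides the shell and the picture viewer there is one more tool, called as name(argument=value, ...), one argument or row to a line, values as JSON. arm_command: Moves the arm, as the interface text tells. Its arguments: {"type":"object","properties":{"rows":{"type":"array","items":{"type":"array"}},"force":{"type":"number"}},"required":["rows"]}

```bash
mkdir -p pics; python3 - <<'E'
from plant import env,vision,order
import cv2,numpy as np
s=env.state();print(s)
for n in("scene","top"):
    im=vision.get_image(n);cv2.imwrite(f"pics/{n}0.png",im[:,:,::-1])
    c=vision.camera_info(n);R=cv2.Rodrigues(np.array(c["rvec"],float))[0]
    print(n,c["camera_matrix"],c["dist_coeffs"],"pos",(-R.T@np.array(c["tvec"]).ravel()).round(),"fwd",R[2].round(2))
E
```

```text
{'t': 0.0, 'joint_pos': array([-1.17700724,  0.46835093, -0.01158279,  1.60361891,  0.0060063 ,
        1.07137511, -0.05627438]), 'joint_vel': array([-1.62453838e-04,  6.25651371e-04,  2.24722085e-03, -1.60961707e-03,
       -1.28907971e-03,  1.46483284e-05, -1.03523140e-03]), 'tau': array([ 1.35054806e-04, -5.20569742e+01, -1.24947258e-02, -2.43744206e+01,
       -5.66813420e-02,  1.73439755e-02,  1.61919857e-04]), 'position': array([274.80475203, 588.41955506, 213.65931344]), 'eef_rot': array([ 2.16688487e-01,  9.76240422e-01, -8.50787810e-04, -1.19327084e-04]), 'ft_force': array([-0.01668931,  0.21873395, -0.56938831]), 'wrist_torque': array([ 0.02785674, -0.01179761, -0.01899642]), 'gripper_force': 0.0, 'finger_gap': 91.93158016003025}
scene [[347.32984259   0.         260.41619286]
 [  0.         347.32984259 192.01109949]
 [  0.           0.           1.        ]] [0.01220411 0.         0.         0.         0.        ] pos [ 110. -629.  496.] fwd [ 0.56  0.72 -0.41]
top [[406.28274878   0.         251.16401722]
 [  0.         406.28274878 196.39575823]
 [  0.           0.           1.        ]] [-0.09220654  0.          0.          0.          0.        ] pos [ 418.  -10. 1447.] fwd [ 0.16  0.01 -0.99]
```

View pics/scene0.png

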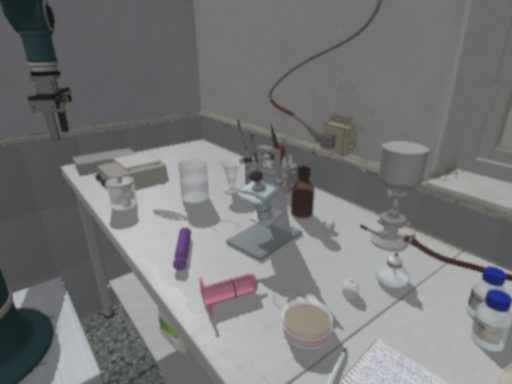

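View pics/top0.png

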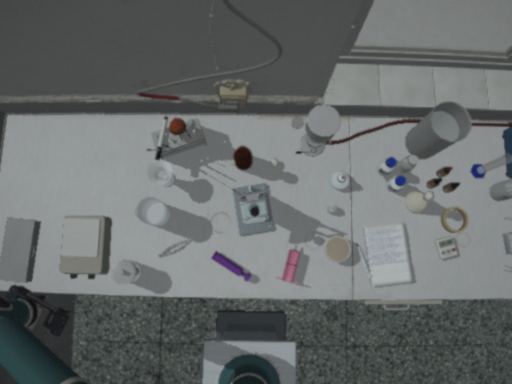

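The scene shows the stand at about (265,220) with its knob at (256,177) and the keeper standing up behind it. In the top view the stand is at about (253,209) and the knob at (254,211). Next I'll enlarge both.

```bash
cat > h.py <<'E'
import cv2,numpy as np
from plant import env,vision,order
from scipy.spatial.transform import Rotation as Ro
def cam(n):
    c=vision.camera_info(n);return np.array(c["camera_matrix"]),np.array(c["dist_coeffs"],float),cv2.Rodrigues(np.array(c["rvec"],float))[0],np.array(c["tvec"],float).ravel()
def ray(n,uv,c=None):
    K,d,R,t=c or cam(n);p=cv2.undistortPoints(np.array([[uv]],float),K,d)[0,0]
    v=R.T@[p[0],p[1],1];return -R.T@t,v/np.linalg.norm(v)
def plane(n,uv,z,c=None):
    o,v=ray(n,uv,c);return o+v*(z-o[2])/v[2]
def tri(rs):
    A=sum(np.eye(3)-np.outer(v,v) for o,v in rs);b=sum((np.eye(3)-np.outer(v,v))@o for o,v in rs)
    p=np.linalg.solve(A,b);return p,[np.linalg.norm(np.cross(p-o,v)) for o,v in rs]
def proj(n,P,c=None):
    K,d,R,t=c or cam(n);return cv2.projectPoints(np.atleast_2d(P).astype(float),cv2.Rodrigues(R)[0],t,K,d)[0][:,0]
E
python3 - <<'E'
import cv2,numpy as np
a=cv2.imread('pics/scene0.png')[135:265,220:320];b=cv2.imread('pics/top0.png')[170:248,220:280]
f=lambda i,k:cv2.resize(i,None,fx=k,fy=k,interpolation=cv2.INTER_CUBIC)
a=f(a,4.5);b=f(b,5.8);
h=max(a.shape[0],b.shape[0]);o=np.zeros((h,a.shape[1]+b.shape[1],3),np.uint8);o[:a.shape[0],:a.shape[1]]=a;o[:b.shape[0],a.shape[1]:]=b
print(a.shape,b.shape);cv2.imwrite('pics/c1.png',o)
E
```

```text
(585, 450, 3) (452, 348, 3)
```

View pics/c1.png

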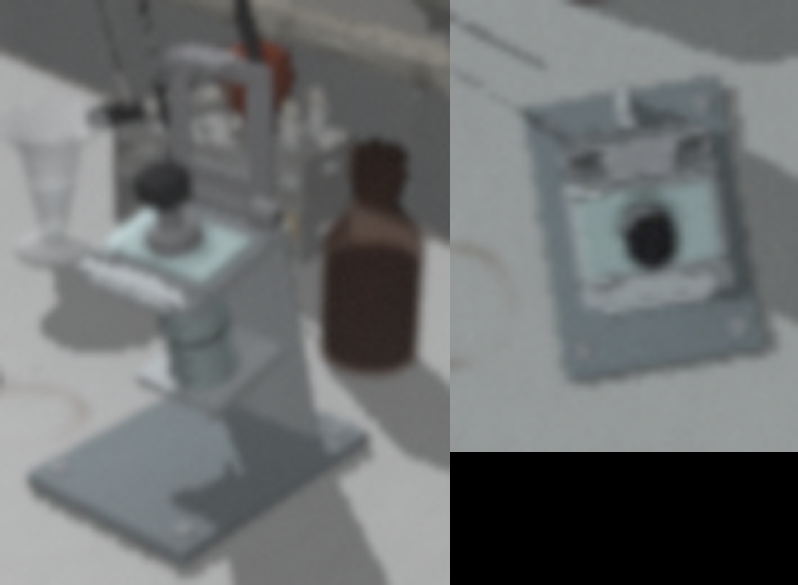

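The crop shows the base corners, the glass flange, the black knob and the open keeper. In the top view the front is the lower side. I'll compute the stand's pose from this.

```bash
python3 - <<'E'
from h import *
t=cv2.imread('pics/top0.png');s=cv2.imread('pics/scene0.png')
def dark(im,x0,y0,x1,y1,th):
    g=im[y0:y1,x0:x1].max(2);m=(g<th).astype(np.uint8);n,l,st,c=cv2.connectedComponentsWithStats(m)
    i=1+np.argmax(st[1:,4]);return c[i]+[x0,y0],st[i]
kt=dark(t,245,200,265,222,60);ks=dark(s,246,166,270,186,75);print(kt,ks)
print('knob tri',tri([ray('top',kt[0]),ray('scene',ks[0])]), 'plane',plane('top',kt[0],190))
px=np.array([[80,110],[272,80],[322,348],[122,380]])/5.8+[220,170]
P=np.array([plane('top',p,8) for p in px]);print(P.round(0))
e=[np.linalg.norm(P[i]-P[(i+1)%4]) for i in range(4)];print(e)
fr=(P[3]+P[2]-P[0]-P[1]);lf=(P[0]+P[3]-P[1]-P[2])
print('front yaw',np.degrees(np.arctan2(fr[1],fr[0])),'left yaw',np.degrees(np.arctan2(lf[1],lf[0])), 'ctr',P.mean(0))
# scene base corners
sx=np.array([[30,480],[185,560],[368,437]])/4.5+[220,135]
Q=np.array([plane('scene',p,8) for p in sx]);print(Q.round(0))
E
```

```text
(array([254.19230769, 210.92307692]), array([ 6,  7,  7,  9, 52], dtype=int32)) (array([255.85585586, 175.81981982]), array([  3,   4,  14,  12, 111], dtype=int32))
knob tri (array([579.55931088,  -9.33441319, 188.14718873]), [np.float64(0.25647294016084576), np.float64(0.256472940160753)]) plane [579.10938183  -9.19051234 190.        ]
[[681.  66.   8.]
 [702. -53.   8.]
 [535. -86.   8.]
 [514.  36.   8.]]
[np.float64(120.80954449760428), np.float64(169.37478155158894), np.float64(123.66366644850764), np.float64(169.51415130026007)]
front yaw -169.46787935091112 left yaw 99.98181074341167 ctr [608.01193964  -9.29028312   8.        ]
[[514.  32.   8.]
 [535. -85.   8.]
 [700. -55.   8.]]
```

```bash
cat >> h.py <<'E'
y=np.radians(10.3);l=np.radians(15)
rear=np.array([np.cos(y),np.sin(y),0]);LY=np.array([-np.sin(y),np.cos(y),0])
AX=np.cos(l)*np.array([0,0,1])-np.sin(l)*rear; XR=np.cross(LY,AX)   # stand frame XR,LY,AX
S=np.column_stack([XR,LY,AX]); KNOB=np.array([579.5,-9.3,188.4]); SEAT=KNOB-42*AX; HI=SEAT+S@[39.5,0,8]
def kp(th,r,n,yy=0): return HI+S@np.array([-r*np.cos(th)+n*np.sin(th),yy,r*np.sin(th)+n*np.cos(th)])
def Rt(tilt=0): # tool: x front, y left, z down bore; tilt deg extra about LY (top of tool leans further front)
    return Ro.from_matrix(np.column_stack([-XR,LY,-AX]))*Ro.from_rotvec([0,-np.radians(tilt),0])
def go(p,R,st=None):
    s=st or env.state();R0=Ro.from_quat(s["eef_rot"])
    return (R0.inv().apply(np.array(p)-s["position"])/1000).round(4),np.degrees((R0.inv()*R).as_rotvec()).round(2)
E
python3 - <<'E'
from h import *
print('seat',SEAT,'hinge',HI)
for th in(1.3,1.45,1.6,1.75,1.9):
    P=[kp(th,84,0,36.5),kp(th,84,0,-36.5)];print(th,proj('scene',P).round(1).tolist(),proj('top',P).round(1).tolist())
print('obs',[258.2,146.1],[281,149.4])
print('bottle',plane('top',[243,158],151))
for p in([-20,0,140],[40,0,90]): print(go(HI+S@p,Rt()),HI+S@p)
# finger check
R0=Rt();print(R0.as_quat(),R0.apply([0,0,1]))
E
```

```text
seat [590.19522381  -7.35634842 147.8311153 ] hinge [625.69725707  -0.90453551 165.78187419]
1.3 [[245.6, 152.4], [268.6, 158.9]] [[242.0, 209.3], [266.0, 205.4]]
1.45 [[248.7, 149.2], [271.8, 155.4]] [[241.4, 205.4], [265.4, 201.4]]
1.6 [[252.1, 146.6], [275.1, 152.6]] [[240.7, 201.3], [264.8, 197.3]]
1.75 [[255.5, 144.7], [278.5, 150.5]] [[240.0, 197.1], [264.1, 193.2]]
1.9 [[258.9, 143.6], [281.8, 149.3]] [[239.3, 193.0], [263.4, 189.1]]
obs [258.2, 146.1] [281, 149.4]
bottle [758.71548828  30.38647012 151.        ]
(array([-0.522 , -0.4178, -0.0813]), array([ -4.71, -14.54, -35.12])) [571.03931166 -10.83756766 295.83510897]
(array([-0.5798, -0.3768, -0.0486]), array([ -4.71, -14.54, -35.12])) [640.79331906   1.83888391 263.06796036]
[-0.08899553  0.98744251  0.01171648  0.12999927] [ 0.25464819  0.04627742 -0.96592583]
```

```bash
python3 - <<'E'
from h import *
p=HI+S@[70,0,115];print(p,go(p,Rt()))
E
```

```text
[662.93791346   5.86323877 294.98067737] (array([-0.5982, -0.3638, -0.0806]), array([ -4.71, -14.54, -35.12]))
```

arm_command(
  rows=[
    [[-0.03,-0.02,-0.03],[0,0,0],1],
    [[-0.07,-0.04,-0.06],[0,0,-5],1],
    [[-0.11,-0.06,-0.09],[0,0,-10],1],
    [[-0.15,-0.09,-0.11],[0,0,-15],1],
    [[-0.19,-0.115,-0.12],[0,0,-20],1],
    [[-0.23,-0.14,-0.13],[0,0,-25],1],
    [[-0.27,-0.165,-0.13],[0,0,-30],1],
    [[-0.31,-0.19,-0.13],[0,0,-35],1],
    [[-0.35,-0.215,-0.13],[0,0,-35.5],1],
    [[-0.39,-0.24,-0.13],[0,0,-35.5],1],
  ],
  force=10,
)

```text
t: 1.1
position: [527.5, 204.3, 344.5]
eef_rot: [-0.091, 0.996, -0.0, -0.0]
ft_force: [1.1, 1.0, -0.9]
finger_gap: 14.4
gripper_force: 0.0
```

```bash
python3 - <<'E'
from h import *
p=HI+S@[70,0,115];print(p,go(p,Rt()),env.state()['position'],env.state()['finger_gap'])
E
```

```text
[662.93791346   5.86323877 294.98067737] (array([-0.0972, -0.2197,  0.0495]), array([  0.02, -15.01,   0.15])) [527.52934145 204.26516489 344.47097657] 14.354770667641066
```

arm_command(
  rows=[
    [[-0.02,-0.04,0],[0,-3,0],1],
    [[-0.04,-0.08,0],[0,-6,0],1],
    [[-0.06,-0.12,0],[0,-9,0],1],
    [[-0.075,-0.16,0],[0,-12,0],1],
    [[-0.09,-0.2,0.01],[0,-15,0],1],
    [[-0.097,-0.22,0.03],[0,-15,0.1],1],
    [[-0.097,-0.22,0.05],[0,-15,0.1],1],
    [[-0.097,-0.22,0.05],[0,-15,0.1],1],
  ],
)

```text
t: 1.9
position: [660.3, 6.9, 290.8]
eef_rot: [-0.089, 0.988, 0.012, 0.127]
ft_force: [-0.5, -0.0, 0.2]
finger_gap: 0.6
gripper_force: 0.0
```

```bash
python3 - <<'E'
from h import *
s=env.state();print(s['position'],s['ft_force'],s['finger_gap'])
w=vision.get_image('wrist')[:,:,::-1];c=cam('wrist')
P=[kp(th,84,0,yy) for th in(1.3,1.6,1.9) for yy in(36,-36)]+[KNOB,HI]
print(proj('wrist',P,c).round(0).tolist())
a=vision.get_image('scene')[:,:,::-1][95:265,220:320]
cv2.imwrite('pics/w1.png',w);a=cv2.resize(a,None,fx=2.26,fy=2.26,interpolation=cv2.INTER_CUBIC)
cv2.imwrite('pics/w1c.png',np.hstack([w,a[:384]]))
E
```

```text
[660.25811275   6.86736871 290.84525509] [-0.51545526 -0.04763345  0.18408435] 0.5532457134308693
[[303.0, 94.0], [198.0, 94.0], [302.0, 131.0], [199.0, 131.0], [299.0, 164.0], [202.0, 164.0], [251.0, 76.0], [251.0, 122.0]]
```

View pics/w1c.png

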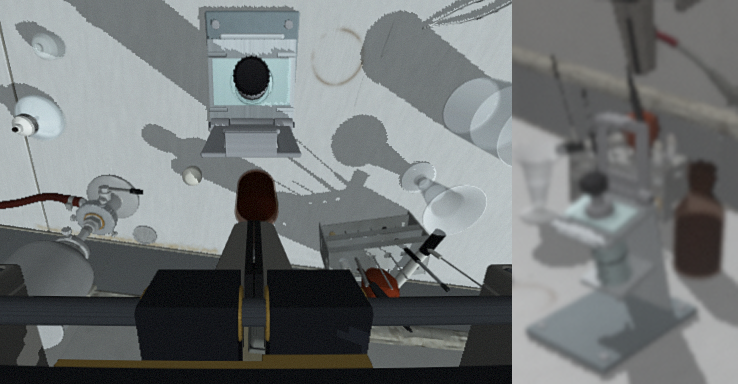

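The knob sits at (252,77), predicted (251,76). The keeper's front edge at row 155 gives an angle of about 1.82, so I can go in behind the bar.

```bash
python3 - <<'E'
from h import *
s=env.state();print('rel hinge',S.T@(s['position']-HI),go(HI,Rt(),s)[1])
r0=S.T@(s['position']-HI)
for th in(1.82,1.6,1.4,1.2,1.0,.8,.6,.45,.3):
    X=-79*np.cos(th)+2*np.sin(th)+10;Z=79*np.sin(th)+2*np.cos(th)
    print(th,(go(HI+S@[X,0,Z],Rt(),s)[0]).round(3).tolist(),round(X,1),round(Z,1))
E
```

```text
rel hinge [ 69.44746451   2.61885698 114.61739648] [ 0.06 -0.05  0.1 ]
1.82 [0.038, -0.003, 0.039] 31.4 76.1
1.6 [0.055, -0.003, 0.036] 14.3 78.9
1.4 [0.071, -0.002, 0.036] -1.5 78.2
1.2 [0.086, -0.002, 0.04] -16.8 74.4
1.0 [0.1, -0.002, 0.047] -31.0 67.6
0.8 [0.113, -0.002, 0.057] -43.6 58.1
0.6 [0.124, -0.002, 0.068] -54.1 46.3
0.45 [0.13, -0.002, 0.079] -60.3 36.2
0.3 [0.134, -0.002, 0.09] -64.9 25.3
```

arm_command(
  rows=[
    [[0,-0.002,0.02],[0,0,0],1],
    [[0.01,-0.002,0.039],[0,0,0],1],
    [[0.025,-0.002,0.039],[0,0,0],1],
    [[0.038,-0.002,0.039],[0,0,0],1],
    [[0.046,-0.002,0.037],[0,0,0],1],
    [[0.055,-0.002,0.036],[0,0,0],1],
    [[0.063,-0.002,0.036],[0,0,0],1],
    [[0.071,-0.002,0.036],[0,0,0],1],
    [[0.079,-0.002,0.038],[0,0,0],1],
    [[0.086,-0.002,0.04],[0,0,0],1],
  ],
)

```text
t: 3.0
position: [590.4, -7.4, 233.5]
eef_rot: [-0.09, 0.987, 0.012, 0.13]
ft_force: [0.6, 1.5, 0.7]
finger_gap: 0.6
gripper_force: 0.4
```

```bash
python3 - <<'E'
from h import *
s=env.state();print('rel hinge',S.T@(s['position']-HI),'F',S.T@s['ft_force'],go(HI,Rt(),s)[1])
w=vision.get_image('wrist')[:,:,::-1];c=cam('wrist')
for th in(1.0,1.2,1.4,1.8):print(th,proj('wrist',[kp(th,84,0,36),kp(th,84,0,-36)],c).round(0).tolist())
a=vision.get_image('scene')[:,:,::-1][95:265,220:320]
a=cv2.resize(a,None,fx=2.26,fy=2.26,interpolation=cv2.INTER_CUBIC)
cv2.imwrite('pics/w2c.png',np.hstack([w,a[:384]]))
for th in(1.2,1.1,1.0,.9,.8,.7):
    X=-79*np.cos(th)+2*np.sin(th)+10;Z=79*np.sin(th)+2*np.cos(th)
    print(th,(go(HI+S@[X,0,Z],Rt(),s)[0]).round(3).tolist(),round(X,1),round(Z,1))
E
```

```text
rel hinge [-17.10637811  -0.13528913  74.71762143] F [1.00478681 1.37473702 0.41958692] [0.03 0.01 0.06]
1.0 [[309.0, 195.0], [198.0, 195.0]]
1.2 [[310.0, 221.0], [197.0, 220.0]]
1.4 [[310.0, 247.0], [197.0, 247.0]]
1.8 [[307.0, 290.0], [201.0, 290.0]]
1.2 [-0.0, 0.0, 0.0] -16.8 74.4
1.1 [0.007, 0.0, 0.003] -24.1 71.3
1.0 [0.014, 0.0, 0.007] -31.0 67.6
0.9 [0.02, 0.0, 0.012] -37.5 63.1
0.8 [0.026, 0.0, 0.017] -43.6 58.1
0.7 [0.032, 0.0, 0.022] -49.1 52.4
```

View pics/w2c.png

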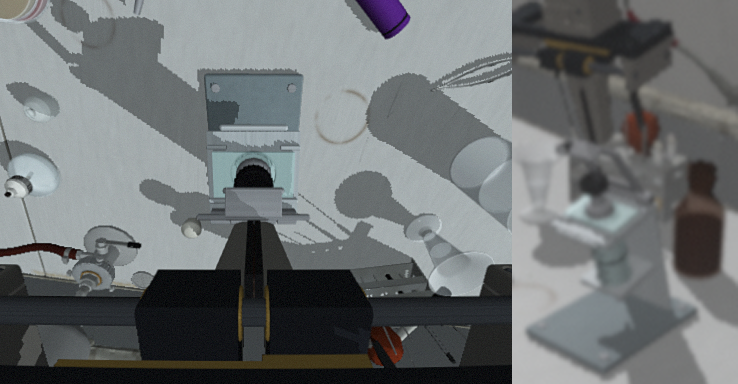

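arm_command(
  rows=[
    [[0.007,0,0.003],[0,0,0],1],
    [[0.014,0,0.007],[0,0,0],1],
    [[0.02,0,0.012],[0,0,0],1],
    [[0.026,0,0.017],[0,0,0],1],
    [[0.032,0,0.022],[0,0,0],1],
    [[0.035,0,0.025],[0,0,0],1],
    [[0.035,0,0.012],[0,0,0],1],
    [[0.05,0,0.012],[0,0,0],1],
    [[0.059,0,0.02],[0,0,0],1],
    [[0.059,0,0.03],[0,0,0],1],
  ],
)

```text
t: 4.1
position: [541.8, -16.3, 189.4]
eef_rot: [-0.089, 0.987, 0.012, 0.13]
ft_force: [-0.2, 0.7, 0.7]
finger_gap: 0.4
gripper_force: 0.5
```

```bash
python3 - <<'E'
from h import *
s=env.state();print('rel hinge',S.T@(s['position']-HI),'F',S.T@s['ft_force'],go(HI,Rt(),s)[1])
w=vision.get_image('wrist')[:,:,::-1];c=cam('wrist')
for th in(.2,.4,.5,.6,.7,.8):print(th,proj('wrist',[kp(th,84,0,36),kp(th,84,0,-36)],c).round(0).tolist())
a=vision.get_image('scene')[:,:,::-1][95:265,220:320]
a=cv2.resize(a,None,fx=2.26,fy=2.26,interpolation=cv2.INTER_CUBIC)
cv2.imwrite('pics/w3c.png',np.hstack([w,a[:384]]))
E
```

```text
rel hinge [-76.31850116  -0.14648613  44.86120601] F [0.11874635 0.69492777 0.69716673] [0.05 0.01 0.04]
0.2 [[301.0, 213.0], [205.0, 213.0]]
0.4 [[305.0, 227.0], [202.0, 227.0]]
0.5 [[306.0, 237.0], [200.0, 237.0]]
0.6 [[308.0, 248.0], [199.0, 248.0]]
0.7 [[309.0, 260.0], [197.0, 260.0]]
0.8 [[311.0, 273.0], [196.0, 273.0]]
```

View pics/w3c.png

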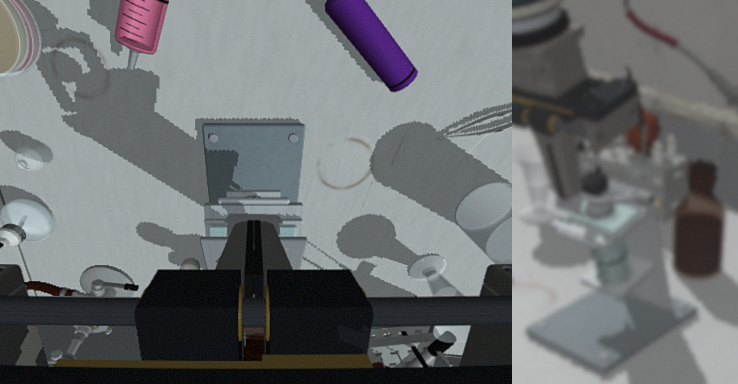

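arm_command(
  rows=[
    [[0,0,0.007],[0,0,0],1],
    [[0,0,0.014],[0,0,0],1],
    [[0,0,0.021],[0,0,0],1],
    [[0,0,0.027],[0,0,0],1],
    [[0,0,0.032],[0,0,0],1],
    [[0,0,0.035],[0,0,0],1],
    [[0,0,0.038],[0,0,0],1],
    [[0,0,0.04],[0,0,0],1],
    [[0,0,0.042],[0,0,0],1],
    [[0,0,0.043],[0,0,0],1],
  ],
)

```text
t: 5.2
position: [553.6, -14.1, 148.5]
eef_rot: [-0.09, 0.987, 0.012, 0.13]
ft_force: [-6.5, 0.0, 13.4]
finger_gap: 0.7
gripper_force: 7.2
```

```bash
python3 - <<'E'
from h import *
s=env.state();print('rel hinge',S.T@(s['position']-HI),'F',S.T@s['ft_force'],go(HI,Rt(),s)[1])
E
```

```text
rel hinge [-75.25448775  -0.14371883   2.23478966] F [-2.74557699  1.21815097 14.58487297] [0.04 0.02 0.06]
```

arm_command(
  rows=[
    [[0,0,0.001],[0,0,0],1],
    [[0,0,0.001],[0,0,0],1],
    [[0,0,0.001],[0,0,0],1],
  ],
)

```text
t: 5.5
position: [553.7, -14.1, 148.4]
eef_rot: [-0.09, 0.987, 0.012, 0.13]
ft_force: [-8.0, -0.8, 13.3]
finger_gap: 0.3
gripper_force: 7.9
```

```bash
python3 - <<'E'
from h import *
s=env.state();print('rel hinge',S.T@(s['position']-HI),'F',S.T@s['ft_force'])
E
```

```text
rel hinge [-75.23974092  -0.11550627   2.15906168] F [-4.24904229  0.6487053  14.94166692]
```

arm_command(
  rows=[
    [[0,0,-0.03],[0,0,0],1],
    [[0,0,-0.07],[0,0,0],0],
    [[0,0,-0.1],[0,0,0],-1],
    [[-0.018,0,-0.1],[0,0,0],-1],
    [[-0.036,0,-0.1],[0,0,0],-1],
    [[-0.036,0,-0.1],[0,0,0],-1],
    [[-0.036,0,-0.1],[0,0,0],-1],
    [[-0.036,0,-0.1],[0,0,0],-1],
  ],
)

```text
t: 6.3
position: [561.5, -12.7, 252.1]
eef_rot: [-0.089, 0.988, 0.012, 0.129]
ft_force: [-0.7, -0.4, -0.6]
finger_gap: 54.0
gripper_force: 0.0
```

```bash
python3 - <<'E'
from h import *
s=env.state();print('rel hinge',S.T@(s['position']-HI),'F',S.T@s['ft_force'],s['finger_gap'])
w=vision.get_image('wrist')[:,:,::-1];c=cam('wrist')
for th in(0,.1,.2,.3):print(th,proj('wrist',[kp(th,84,2,36),kp(th,84,2,-36)],c).round(1).tolist(),proj('scene',[kp(th,84,2,36),kp(th,84,2,-36)]).round(1).tolist())
print(proj('wrist',[KNOB+8*AX],c))
a=vision.get_image('scene')[:,:,::-1][155:240,235:300]
a=cv2.resize(a,None,fx=4.5,fy=4.5,interpolation=cv2.INTER_CUBIC)
cv2.imwrite('pics/w4c.png',np.hstack([w,a[:384,:288]]))
E
```

```text
rel hinge [-40.73286849  -0.14645907 100.27297581] F [-0.88911878 -0.24804349 -0.37516803] 54.04787846557904
0 [[291.2, 149.5], [216.3, 149.4]] [[235.5, 192.2], [257.3, 200.6]]
0.1 [[292.3, 151.4], [215.1, 151.2]] [[234.9, 189.3], [256.8, 197.6]]
0.2 [[293.5, 154.3], [214.0, 154.1]] [[234.6, 186.3], [256.6, 194.4]]
0.3 [[294.7, 158.2], [212.8, 158.1]] [[234.5, 183.1], [256.6, 191.1]]
[[253.68951909 207.06081781]]Traceback (most recent call last):
  File "<stdin>", line 8, in <module>
    return _nx.concatenate(arrs, 1, dtype=dtype, casting=casting)
           ~~~~~~~~~~~~~~~^^^^^^^^^^^^^^^^^^^^^^^^^^^^^^^^^^^^^^^
ValueError: all the input array dimensions except for the concatenation axis must match exactly, but along dimension 0, the array at index 0 has size 384 and the array at index 1 has size 382
```

```bash
python3 - <<'E'
from h import *
w=vision.get_image('wrist')[:,:,::-1]
a=vision.get_image('scene')[:,:,::-1][155:240,235:300]
cv2.imwrite('pics/w4c.png',np.hstack([w,cv2.resize(a,(288,384),interpolation=cv2.INTER_CUBIC)]))
s=env.state();print(go(HI+S@[-39.5,0,15],Rt(),s))
E
```

```text
(array([-0.0006,  0.0001,  0.0856]), array([ 0.04, -0.03,  0.05]))
```

View pics/w4c.png

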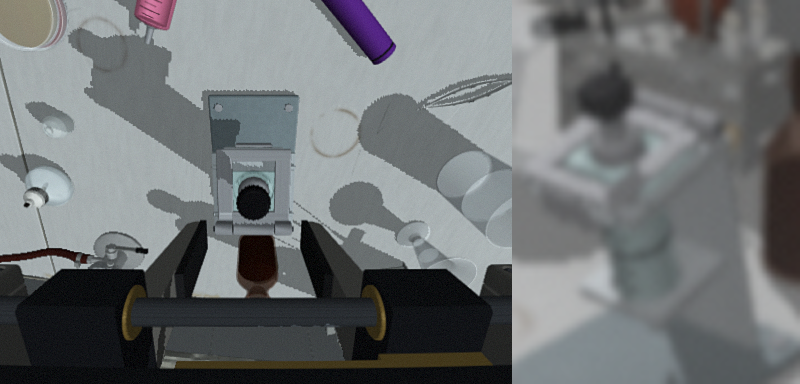

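The keeper lies flat and shut, with its front edge at row 149 as predicted for 0 rad. The knob at (254,204) is centred between the fingers. Going down to grip.

arm_command(
  rows=[
    [[0,0,0.02],[0,0,0],-1],
    [[0,0,0.045],[0,0,0],-1],
    [[0,0,0.065],[0,0,0],-1],
    [[0,0,0.08],[0,0,0],-1],
    [[0,0,0.086],[0,0,0],-1],
    [[0,0,0.086],[0,0,0],-1],
    [[0,0,0.086],[0,0,0],-1],
  ],
)

```text
t: 7.2
position: [584.8, -8.6, 170.5]
eef_rot: [-0.089, 0.987, 0.012, 0.13]
ft_force: [-0.4, 0.4, -0.3]
finger_gap: 91.9
gripper_force: 0.0
```

arm_command(
  rows=[
    [[0,0,0],[0,0,0],0],
    [[0,0,0],[0,0,0],0.3],
    [[0,0,0],[0,0,0],0.4],
    [[0,0,0],[0,0,0],1],
    [[0,0,0],[0,0,0],1],
    [[0,0,0],[0,0,0],1],
    [[0,0,0],[0,0,0],1],
    [[0,0,0],[0,0,0],1],
  ],
  force=6,
)

```text
t: 8.0
position: [584.4, -8.4, 169.7]
eef_rot: [-0.09, 0.987, 0.012, 0.13]
ft_force: [1.1, 0.5, -0.0]
finger_gap: 30.1
gripper_force: 0.1
```

```bash
python3 - <<'E'
from h import *
s=env.state();print('rel hinge',S.T@(s['position']-HI),'F',S.T@s['ft_force'],s['finger_gap'],s['gripper_force'])
E
```

```text
rel hinge [-3.95081941e+01 -3.68402743e-02  1.46885533e+01] F [ 1.13782175  0.28605957 -0.33319266] 30.11987874300732 0.08833429659716785
```

arm_command(
  rows=[
    [[0,0,0],[0,0,0],1],
    [[0,0,0],[0,0,0],1],
    [[0,0,0],[0,0,0],1],
  ],
  force=12,
)

```text
t: 8.3
position: [584.4, -8.5, 169.8]
eef_rot: [-0.09, 0.987, 0.012, 0.13]
ft_force: [0.3, 0.2, -0.6]
finger_gap: 29.5
gripper_force: 12.0
```

arm_command(
  rows=[
    [[0,0,-0.001],[0,0,0],1],
    [[0,0,-0.002],[0,0,0],1],
    [[0,0,-0.003],[0,0,0],1],
    [[0,0,-0.004],[0,0,0],1],
    [[0,0,-0.005],[0,0,0],1],
  ],
)

```text
t: 8.8
position: [582.9, -8.6, 174.5]
eef_rot: [-0.09, 0.987, 0.012, 0.13]
ft_force: [0.2, -0.4, -3.1]
finger_gap: 29.4
gripper_force: 12.0
```

```bash
python3 - <<'E'
from h import *
s=env.state();print('rel hinge',S.T@(s['position']-HI),'F',S.T@s['ft_force'],s['wrist_torque'],s['finger_gap'],s['gripper_force'])
E
```

```text
rel hinge [-3.97448416e+01  3.89863376e-02  1.96886481e+01] F [-0.62836237 -0.4134223  -3.01131188] [-0.03005386  0.44037434  0.00286263] 29.406516504120532 11.999735087156296
```

arm_command(
  rows=[
    [[0,0,-0.003],[0,0,0],1],
    [[0,0,-0.006],[0,0,0],1],
    [[0,0,-0.009],[0,0,0],1],
    [[0,0,-0.012],[0,0,0],1],
    [[0,0,-0.015],[0,0,0],1],
    [[0,0,-0.018],[0,0,0],1],
    [[0,0,-0.021],[0,0,0],1],
    [[0,0,-0.024],[0,0,0],1],
  ],
)

```text
t: 9.6
position: [577.0, -9.8, 198.1]
eef_rot: [-0.09, 0.987, 0.012, 0.13]
ft_force: [0.2, 0.3, -2.8]
finger_gap: 29.5
gripper_force: 12.0
```

```bash
python3 - <<'E'
from h import *
s=env.state();print('rel hinge',S.T@(s['position']-HI),'F',S.T@s['ft_force'],s['wrist_torque'],s['finger_gap'],s['gripper_force'])
E
```

```text
rel hinge [-39.46946383  -0.07937048  43.99413746] F [-0.49852594  0.21583105 -2.80314801] [-0.09531064  0.46601002 -0.01819552] 29.495864390171572 11.999746710062027
```

Force stays at the plunger's weight with no side load. 17.5 mm remain.

arm_command(
  rows=[
    [[0,0,-0.003],[0,0,0],1],
    [[0,0,-0.006],[0,0,0],1],
    [[0,0,-0.009],[0,0,0],1],
    [[0,0,-0.012],[0,0,0],1],
    [[0,0,-0.015],[0,0,0],1],
    [[0,0,-0.017],[0,0,0],1],
    [[0,0,-0.0175],[0,0,0],1],
    [[0,0,-0.0175],[0,0,0],1],
    [[0,0,-0.0175],[0,0,0],1],
  ],
)

```text
t: 10.5
position: [572.6, -10.7, 214.6]
eef_rot: [-0.09, 0.987, 0.012, 0.13]
ft_force: [0.2, -1.0, -3.6]
finger_gap: 29.4
gripper_force: 12.0
```

```bash
python3 - <<'E'
from h import *
s=env.state();print('rel hinge',S.T@(s['position']-HI),'F',S.T@s['ft_force'],s['finger_gap'],s['gripper_force'])
a=vision.get_image('scene')[:,:,::-1][140:240,220:300]
c=cam('scene');f=lambda P:((proj('scene',P,c)-[220,140])*6).round(0).tolist()
print('knob exp',f(KNOB+46.8*AX),'mark',f(SEAT-53.2*AX),'front edge',f([kp(0,84,2,36),kp(0,84,2,-36)]))
cv2.imwrite('pics/f.png',cv2.resize(a,None,fx=6,fy=6,interpolation=cv2.INTER_CUBIC))
E
```

```text
rel hinge [-39.53789179  -0.08996401  61.16334118] F [-0.87414658 -0.98036127 -3.52432939] 29.362835566469993 11.999784260988235
knob exp [[192.0, 115.0]] mark [[255.0, 399.0]] front edge [[93.0, 313.0], [224.0, 364.0]]
```

View pics/f.png

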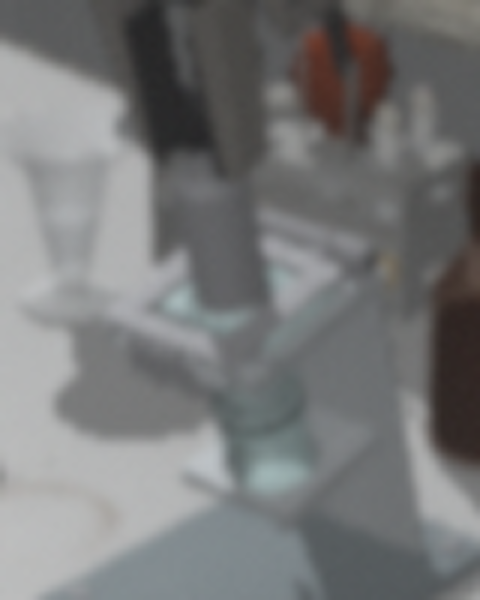

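The plunger's end meets the broad line at about (268,425) in the crop, with clear glass below it. The keeper's front edge matches the shut prediction, and the draw measured 46.5 mm. Handing in.

```bash
python3 -c "
from plant import order
print(order.close_job())"
```

```text
the job is handed in; nothing more can be done
None
```

The job is handed in, but no verdict came back. The keeper looks shut over the flange (the tab's latch was not seen directly). The plunger is drawn 46.5 mm to the broad line and still held at 12 N, with about 1 N of side force at the wrist at the end.

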